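# Lock the cap of a glass lampshade on its stand

## Robot

A 6-joint arm with a two-finger parallel gripper is mounted at the origin on the work surface. World frame = base frame: x ahead of the robot, y to its left, z up, the work surface at z = 0. Lengths are in m, angles in rad, forces in N, time in s.
With the tool pointing down it reaches from about 0.4 to 0.825 m from the base axis. Payload 7 kg.
Tool frame: the origin (TCP) lies between the finger pads; the fingertips stand 14 mm ahead of it and the grasp point (between the pads) lies 5 mm behind it; z points along the fingers, y is the direction in which the jaws open and shut (so a half turn about z gives the same grasp; the last joint's range is limited). The gripper opens to 85 mm and grips with 20 to 120 N. Pads are 22 mm wide; open, the fingers measure 114 mm over their backs; the gripper's body (76 mm by 85 mm) begins 54 mm behind the grasp point. The pads swing forward as they close: fully open they stand 13 mm farther back than shut.
Start: joints at [1.438, 0.359, 0.012, 0, -1.224, -0.288], TCP at [0.276, 0.616, 0.245] pointing down, gripper open.
Joint ranges: [-3.07, 3.07], [-1.43, 2.12], [-1.02, 1.25], [-3.03, 1.67], [-3.05, -0], [-3.03, 3.03]. Speed limits (rad/s): [2.39, 2.39, 3.01, 3.14, 3.14, 3.14].

## Interface

Orientations are given as a unit quaternion [x, y, z, w].
In Python, from workcell import status, get_image, get_calibration, order gives the robot as it stands.
- The arm moves only by the tool apply_moves, never from a script. Its argument "motion" is a list of rows, each an object of numbers: "x", "y", "z": the shift along the tool's x, y, z in m; "wx", "wy", "wz": the turn, a rotation vector about the tool's x, y, z in degrees; "fingers": the opening, from -1 (shut) to 1 (fully open). In form: [{"x": .., "y": .., "z": .., "wx": .., "wy": .., "wz": .., "fingers": ..}, ...]. A call has 1 to 20 rows; each row is the pose to reach, as a shift and turn from the pose commanded when the call began, along the tool's axes at that moment; what a row does not reach only later rows make up. A row lasts 1/8 s, in which the tool goes at most 62.5 mm and 10.7 degrees, less where a joint would pass 70% of its speed; a pose out of reach is approached as far as the arm can. A call with a gripper value outside its range is refused whole. The fingers move at their own pace and stop on an object; the grip force is fixed at half the most. Time passes only in rows, so rows that repeat a pose let the fingers close. It gives the time, the measured TCP pose, the force and the opening at its end, in the units of the state.
- status.read_state(): the state, without advancing time (a new reading comes with each control period).
- get_image(name): name is "scene" or "side" or "wrist"; returns the picture (400x640x3 uint8, red, green, blue); there is no depth.
- get_calibration(name): a dict with "mtx" (3x3 intrinsics, pixels), "distortion" ([k1, k2, p1, p2, k3] as OpenCV has them; the pictures are not rectified), "R" (3x3) and "t" (3): a world point X has camera coordinates R X + t; the wrist camera has in their place "hand_eye" (4x4, takes a point from camera to tool coordinates, whose origin is the TCP and whose axes are the flange's). Camera axes: x right, y down, z forward; pixel columns grow to the right and rows downward; lengths in m; the calibration is good to about 2 mm. A picture is of the moment at which its call begins: read the wrist's pose just before it. get_calibration takes no time and is no camera call.
- order.sign_off(): hands the job in, once; it reports no verdict.
The state is a dict: "clock": time; "q": joint angles; "joint_vel": joint speeds; "joint_efforts": joint torques, N m; "eef_pos": TCP position; "eef_rot": TCP orientation; "ft_force": force on the tool from outside, world axes, zero at the start; "moment": the same for the moment, N m; "grip_width": finger opening in m.
Only numpy, scipy, OpenCV 4.12 (cv2) and the standard library are available. Lean on these libraries where they do the work, as an engineer would, in place of code of your own. Each camera call takes 0.05 s, during which the arm holds its last target.

## Task

Take the bell-mouthed steel sleeve from the tray, slide it bell end down onto the upright rod of the lampshade stand, and press it on past the two little sprung balls in the rod until they click out over its upper end, so that it stays there by itself and holds the springy brass cap down. Feel your way, for the shade is glass: never push on the stand with more than 25 N. Let go of the sleeve, and leave everything else where it is.

Things in the scene. Friction and masses are not known exactly. Their poses are not given: they have to be found in the camera images.
- stand: Grey round foot (140 mm across, 24 mm high) of the lampshade stand, fixed to the bench; origin at the centre of its underside, z up. On its axis a pillar carries a domed glass mosaic shade (184 mm across), a brass cap and an upright rod. The pillar is clamped 0 to 40 mm above its lowest setting: unmeasured, different every time, fixed during the work. So add 0 to 40 mm to the heights below.
- stand_axis (a point): Point on the rod's axis at the top of the grey foot, 24 mm above the bench. At the lowest setting the shade reaches from 46 to 112 mm above the bench.
- tip_low (a point): On the axis, 189.2 mm above the bench: where the rod's tip is at the lowest setting (really 0 to 40 mm higher). The bare steel rod is 15 mm thick, tapering to 7 mm over its last 10 mm.
- ball_low (a point): On the axis, 167.2 mm above the bench: height of the balls at the lowest setting (22 mm below the rod's tip). Two sprung balls of 8 mm diameter stick 4 mm out of opposite sides of the rod (along the stand's x axis). Wedging them in with the bell takes a push of 5 to 12 N; from there the sleeve drags over them with 1 to 5 N for about 30 mm, until its upper end passes them and they snap out.
- cap_low (a point): On the axis, 130 mm above the bench: upper face of the unpressed cap at the lowest setting (59.2 mm below the rod's tip). A springy brass disc 52 mm across. The bell lands on it about 3 mm before the click (35 to 40 mm after the bell first presses on the balls). At the click the push drops by 3 to 6 N, to about zero or below; some 4 mm farther the cap stands hard on the shade.
- cap (a joint): How far the springy brass cap is pressed down from rest, in m: 0 free (takes 2 N to start), 0.0075 hard on the shade (force climbs steeply). The balls snap out at about 0.003; locked under them the sleeve keeps it at 0.004 to 0.007, against about 4 N of spring.
- sleeve: Steel locking sleeve, tube open at both ends, 40 mm long, 0.1 to 0.17 kg, standing bell down in the tray. Upper 30 mm: 26 mm outside, 18 mm bore. Lowest 10 mm: bell, widening to 33 mm outside, about 25 mm inside. Origin at the centre of the lower (bell) end, z along its axis to the plain end.
- spacer: Plain straight steel spacer tube, 33 mm outside, 25 mm bore, 26 mm long, standing in the tray; not part of this job. Origin at the centre of its underside.
- tray: Shallow fixed aluminium tray, 200 by 240 mm, rim 12 mm high, floor 3 mm thick; origin at the centre of its underside.
- bowl: Loose blue plastic bowl, 96 mm across, 35 mm high; a bystander. Origin at the centre of its underside.
- mug: Loose white mug, 76 mm across, 85 mm high; a bystander. Origin at the centre of its underside.
- brush: Loose paint brush lying on the bench; a bystander.
Things that resemble listed ones, but are neither listed nor needed, are in the scene too. Leave any green or red look-alike of the sleeve alone.

How it is judged:
On the way, in this order (a step that is already met when the one before it is completed fails the run):
1. the sleeve is on the rod, bell end down, not yet pressing the cap (horizontal distance between sleeve and stand_axis below 0.005 m and angle between the z axis of sleeve and the z axis of stand, either way round below 0.2 rad and z of sleeve in the frame of stand below 0.185 m and value of joint cap below 0.0025 m), for 0.1 s.
2. the sleeve presses the cap down (value of joint cap above 0.0035 m and horizontal distance between sleeve and stand_axis below 0.004 m), for 0.1 s.
At the end, for the whole second after the job is handed in: The sleeve is released and at rest on the rod, bell down, upright within 0.12 rad and centred within 4 mm, locked under the balls so that it keeps the cap pressed down by 3.5 to 8 mm (all of step 2 and value of joint cap below 0.008 m and angle between sleeve's own z axis and vertical below 0.12 rad and linear speed of sleeve below 0.01 m/s); the robot touches nothing.
It fails at once if the sleeve pushes on the stand (rod, balls, cap, shade) with more than 25 N (contact force between sleeve and stand above 25 N).
It fails at once if the robot itself pushes on the stand with more than 25 N (contact force between any of the fingers, the arm and stand above 25 N).
It fails at once if the spacer, bowl, mug or brush is moved more than 30 mm (distance of any of spacer, bowl, mug, brush from where it was at the start of the episode above 0.03 m).
It also fails if it takes over 70 s, if anything falls off the work surface, if the arm or the gripper's body presses on something with over 40 N, if the wrist force passes 120 N, or if a joint passes its speed limit or range.

## Working session

There is one attempt and no reset: what is moved stays moved. The work goes in short steps, Python scripts to look and compute and a tool call to move; the robot and the scene stay as the last step left them, time stands still between calls to the robot, and variables do not carry over. Pictures are saved under pics/ and viewed, and the job is handed in when it is done.

Besides the shell and the picture viewer there is one more tool, called after "Request:" as name([rows], argument=value, ...), one row to a line, values as JSON. apply_moves: Moves the arm, as the interface text tells. Its arguments: {"type":"object","properties":{"motion":{"type":"array"}},"required":["motion"]}

```bash
ls; mkdir -p pics; python3 - <<'E'
from workcell import status,get_image,get_calibration
import cv2,numpy as np
print(status.read_state())
for n in ['scene','side','wrist']:
    im=get_image(n); cv2.imwrite(f'pics/{n}0.png',im[:,:,::-1])
    print(n,get_calibration(n))
E
```

```text
pics
{'clock': 0.0, 'q': array([ 1.43811961e+00,  3.59419078e-01,  1.11213273e-02, -3.60499959e-04,
       -1.22409492e+00, -2.88102139e-01]), 'joint_vel': array([-0.00206283, -0.00100361,  0.00024639, -0.00036236,  0.00097596,
       -0.00063121]), 'joint_efforts': array([-7.61522479e-04, -5.83309937e+01,  2.93430215e+01,  6.93674549e+00,
       -5.81703862e-03, -2.33420502e-05]), 'eef_pos': array([0.27555297, 0.61572617, 0.24436816]), 'eef_rot': array([ 9.77936514e-01, -2.08900715e-01, -1.06998902e-04,  8.08918022e-04]), 'ft_force': array([ 0.68856177, -0.28973117,  0.27280168]), 'moment': array([ 0.0719408 , -0.03770771,  0.00872592]), 'grip_width': 0.08540755926625927}
scene {'mtx': array([[464.74118552,   0.        , 315.5188009 ],
       [  0.        , 464.74118552, 200.52094298],
       [  0.        ,   0.        ,   1.        ]]), 'distortion': array([-0.11599246,  0.        ,  0.        ,  0.        ,  0.        ]), 'R': array([[ 0.78437033,  0.62022744, -0.00900549],
       [ 0.40037442, -0.51731545, -0.75636304],
       [-0.47377579,  0.58966316, -0.6540901 ]]), 't': array
[... 400 characters left out ...]
.17471459, -0.59571638, -0.78396225]]), 't': array([0.56839058, 0.16287904, 1.36098348])}
wrist {'mtx': array([[351.5104998 ,   0.        , 317.20525702],
       [  0.        , 351.5104998 , 199.40625058],
       [  0.        ,   0.        ,   1.        ]]), 'distortion': array([-0.02646693,  0.        ,  0.        ,  0.        ,  0.        ]), 'hand_eye': array([[ 3.85981635e-04, -9.47401805e-01, -3.20046358e-01,
         8.20962392e-02],
       [ 9.99999923e-01,  3.43521935e-04,  1.89123552e-04,
        -1.67795961e-04],
       [-6.92330506e-05, -3.20046406e-01,  9.47401865e-01,
        -1.28968836e-01],
       [ 0.00000000e+00,  0.00000000e+00,  0.00000000e+00,
         1.00000000e+00]])}
```

View pics/scene0.png

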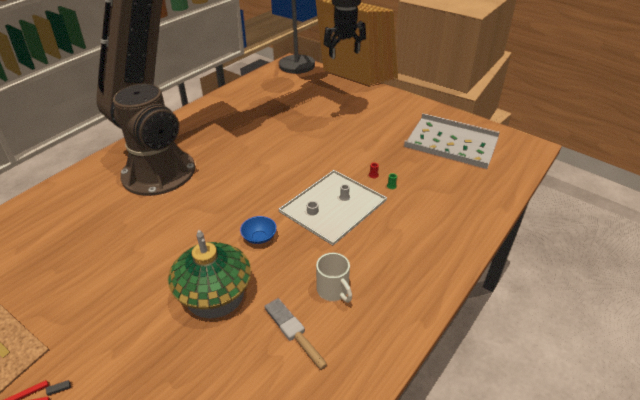

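View pics/side0.png

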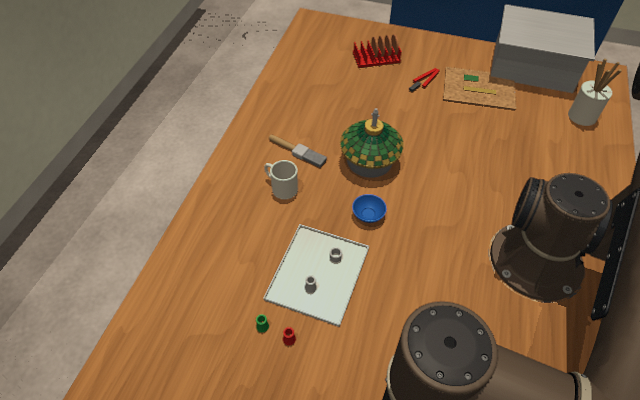

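View pics/wrist0.png

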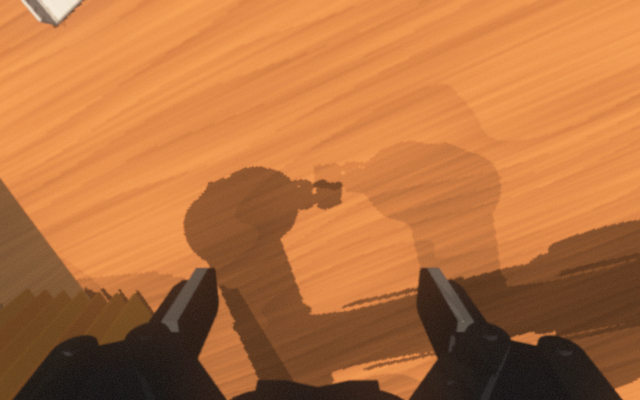

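The scene view shows the sleeve near (345,192), the spacer near (312,208), and the rod tip near (200,234). In the side view the sleeve is near (311,285), the spacer near (336,255), and the rod tip near (376,110). I'll zoom in next.

```bash
python3 - <<'E'
import cv2,numpy as np
def c(n,u,v,w,h):
    return cv2.resize(cv2.imread(f'pics/{n}0.png')[v:v+h,u:u+w],(400,300),interpolation=cv2.INTER_NEAREST)
a=np.hstack([c('scene',295,175,80,60),c('scene',165,220,80,60)])
b=np.hstack([c('side',290,240,80,60),c('side',335,95,80,60)])
cv2.imwrite('pics/z0.png',np.vstack([a,b]))
E
```

```text
(no output)
```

View pics/z0.png

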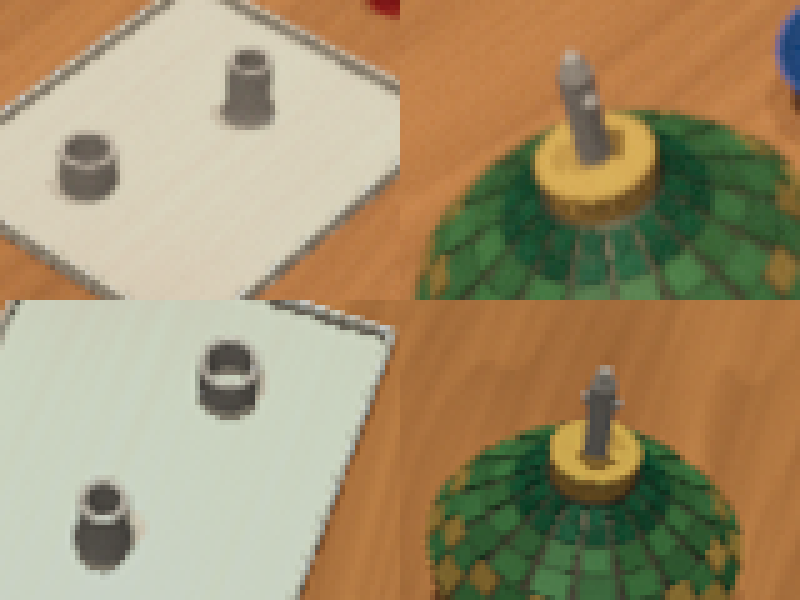

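```bash
cat > h.py <<'E'
import numpy as np,cv2
from workcell import status,get_image,get_calibration
from scipy.spatial.transform import Rotation as Ro
def ray(n,u,v,st=None):
    c=get_calibration(n)
    p=cv2.undistortPoints(np.array([[[u,v]]],float),c['mtx'],c['distortion'])[0,0]
    d=np.array([p[0],p[1],1.])
    if n=='wrist':
        Rt=Ro.from_quat(st['eef_rot']).as_matrix();H=c['hand_eye']
        o=Rt@H[:3,3]+st['eef_pos'];d=Rt@H[:3,:3]@d
    else:
        o=-c['R'].T@c['t'];d=c['R'].T@d
    return o,d/np.linalg.norm(d)
def plane(r,z): o,d=r;return o+d*(z-o[2])/d[2]
def tri(*rs):
    A=0;b=0
    for o,d in rs:
        P=np.eye(3)-np.outer(d,d);A=A+P;b=b+P@o
    x=np.linalg.solve(A,b)
    return x,[round(1e3*np.linalg.norm((np.eye(3)-np.outer(d,d))@(x-o)),2) for o,d in rs]
E
python3 - <<'E'
from h import *
for k,a,b in [('sleevetop',(344.6,186.8),(310.6,279.4)),('tip',(199,230.4),(376,108.4)),('cap',(204,251.4),(374,125.1)),
 ('spacertop',(312.5,204.8),(335.6,251.3))]:
    print(k,tri(ray('scene',*a),ray('side',*b)))
print(plane(ray('scene',344.6,186.8),.043),plane(ray('side',310.6,279.4),.043))
E
```

```text
sleevetop (array([0.54096306, 0.25801972, 0.04120242]), [np.float64(1.11), np.float64(1.11)])
tip (array([ 0.50222286, -0.21245656,  0.20905082]), [np.float64(0.68), np.float64(0.68)])
cap (array([ 0.50211437, -0.21300327,  0.14592391]), [np.float64(0.9), np.float64(0.9)])
spacertop (array([0.5069267 , 0.15300508, 0.0278813 ]), [np.float64(1.62), np.float64(1.62)])
[0.54325152 0.2566068  0.043     ] [0.53970384 0.25837881 0.043     ]
```

Request:
apply_moves([
  {"x":0.04,"y":0.022,"z":0},
  {"x":0.09,"y":0.05,"z":0.01},
  {"x":0.14,"y":0.08,"z":0.02},
  {"x":0.19,"y":0.107,"z":0.03},
  {"x":0.24,"y":0.135,"z":0.04},
  {"x":0.29,"y":0.163,"z":0.044},
  {"x":0.34,"y":0.19,"z":0.044},
  {"x":0.37,"y":0.208,"z":0.044},
  {"x":0.388,"y":0.218,"z":0.044},
  {"x":0.388,"y":0.218,"z":0.044},
  {"x":0.388,"y":0.218,"z":0.044},
])

```text
invalid input at $.motion[0]: expected keys x, y, z, wx, wy, wz, fingers
```

```bash
python3 - <<'E'
from h import *
s=status.read_state();print(s)
cv2.imwrite('pics/w1.png',get_image('wrist')[:,:,::-1])
E
```

```text
{'clock': 0.15, 'q': array([ 1.43811593e+00,  3.59215845e-01,  1.13050382e-02, -2.35781925e-04,
       -1.22410063e+00, -2.88068459e-01]), 'joint_vel': array([-0.00140195, -0.00451366,  0.00206794,  0.00162483,  0.00016317,
       -0.00111552]), 'joint_efforts': array([-1.78470942e-03, -5.83876884e+01,  2.93651730e+01,  6.94066241e+00,
       -4.30947213e-03, -3.42068688e-06]), 'eef_pos': array([0.27560917, 0.61581066, 0.24460205]), 'eef_rot': array([ 9.77944226e-01, -2.08865289e-01, -6.33617974e-05,  6.14326640e-04]), 'ft_force': array([ 0.14715864, -0.08073003,  0.72508713]), 'moment': array([-0.02860613,  0.02220675,  0.01158811]), 'grip_width': 0.08547632377098005}
```

View pics/w1.png

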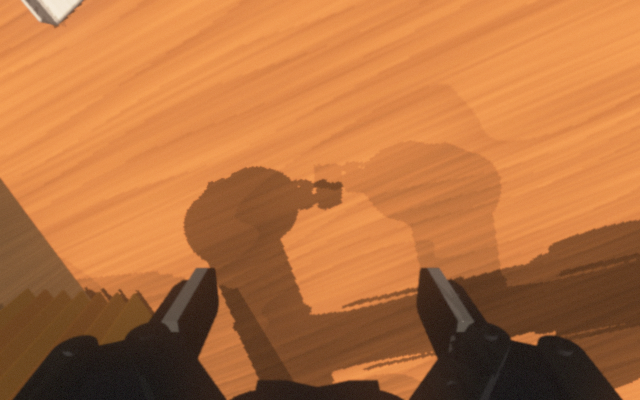

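All the keys are required, so the call was refused and the wrist view hasn't changed.

Request:
apply_moves([
  {"x":0.05,"y":0.028,"z":0,"wx":0,"wy":0,"wz":0,"fingers":1},
  {"x":0.1,"y":0.056,"z":0.01,"wx":0,"wy":0,"wz":0,"fingers":1},
  {"x":0.15,"y":0.084,"z":0.02,"wx":0,"wy":0,"wz":0,"fingers":1},
  {"x":0.2,"y":0.112,"z":0.03,"wx":0,"wy":0,"wz":0,"fingers":1},
  {"x":0.25,"y":0.14,"z":0.04,"wx":0,"wy":0,"wz":0,"fingers":1},
  {"x":0.3,"y":0.168,"z":0.044,"wx":0,"wy":0,"wz":0,"fingers":1},
  {"x":0.345,"y":0.194,"z":0.044,"wx":0,"wy":0,"wz":0,"fingers":1},
  {"x":0.375,"y":0.211,"z":0.044,"wx":0,"wy":0,"wz":0,"fingers":1},
  {"x":0.388,"y":0.218,"z":0.044,"wx":0,"wy":0,"wz":0,"fingers":1},
  {"x":0.388,"y":0.218,"z":0.044,"wx":0,"wy":0,"wz":0,"fingers":1},
  {"x":0.388,"y":0.218,"z":0.044,"wx":0,"wy":0,"wz":0,"fingers":1},
])

```text
clock: 1.58
eef_pos: [0.5404, 0.2593, 0.2012]
eef_rot: [0.978, -0.209, -0.0, -0.0]
ft_force: [0.1, 0.4, 0.3]
grip_width: 0.0852
```

```bash
python3 - <<'E'
from h import *
s=status.read_state();print(s)
cv2.imwrite('pics/w2.png',get_image('wrist')[:,:,::-1])
E
```

```text
{'clock': 1.575, 'q': array([ 7.72938457e-01,  2.67547014e-01, -2.23060501e-01, -1.81125916e-04,
       -1.08022480e+00,  3.77671104e-01]), 'joint_vel': array([ 0.00944281, -0.00219725,  0.000784  ,  0.00106753,  0.00058612,
        0.00102801]), 'joint_efforts': array([-6.37496654e-01, -4.92480004e+01,  2.75247860e+01,  6.52451858e+00,
       -7.82516057e-03,  7.02655860e-03]), 'eef_pos': array([0.54044255, 0.25929156, 0.20123518]), 'eef_rot': array([ 9.78002541e-01, -2.08592960e-01, -7.64536314e-05, -2.93203072e-05]), 'ft_force': array([0.11807838, 0.44162605, 0.34656281]), 'moment': array([0.05738019, 0.01676961, 0.00285628]), 'grip_width': 0.08523108345902584}
```

View pics/w2.png

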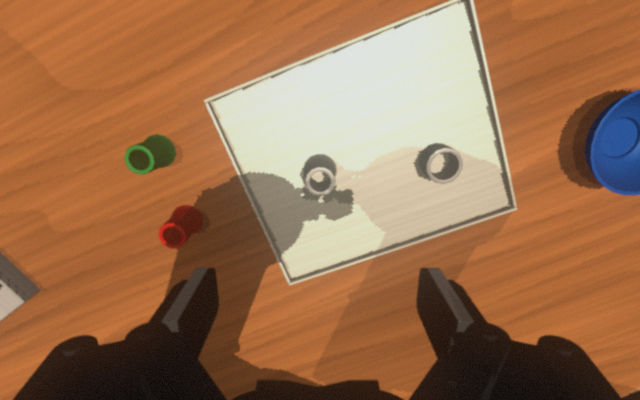

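```bash
python3 - <<'E'
from h import *
im=cv2.imread('pics/w2.png')
cv2.imwrite('pics/w2z.png',cv2.resize(im[140:210,280:370],(720,560),interpolation=cv2.INTER_CUBIC))
s=status.read_state()
r=ray('wrist',320,180,s);p=plane(r,.043);print(p,p-s['eef_pos'])
print(tri(r,ray('scene',344.6,186.8),ray('side',310.6,279.4)))
E
```

```text
[0.54163119 0.25646265 0.043     ] [ 0.00127081 -0.0030202  -0.1582733 ]
(array([0.54109077, 0.25743167, 0.0411176 ]), [np.float64(0.77), np.float64(1.35), np.float64(1.05)])
```

View pics/w2z.png

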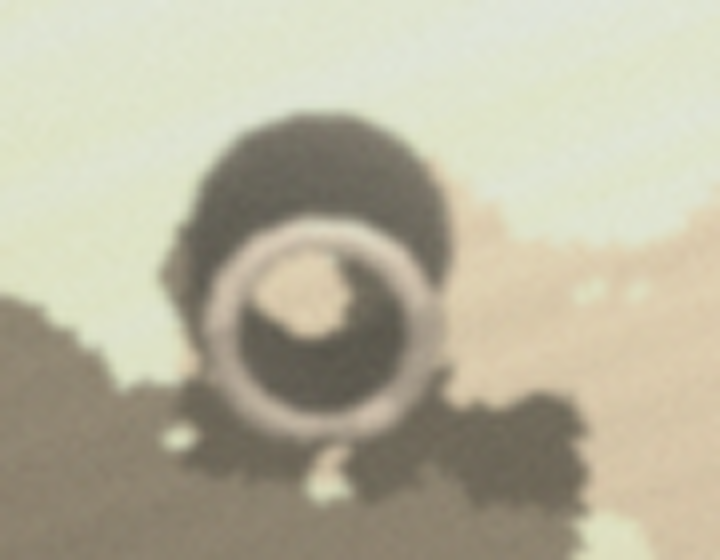

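Request:
apply_moves([
  {"x":0.0015,"y":0.001,"z":0.04,"wx":0,"wy":0,"wz":0,"fingers":1},
  {"x":0.0015,"y":0.001,"z":0.08,"wx":0,"wy":0,"wz":0,"fingers":1},
  {"x":0.0015,"y":0.001,"z":0.12,"wx":0,"wy":0,"wz":0,"fingers":1},
  {"x":0.0015,"y":0.001,"z":0.15,"wx":0,"wy":0,"wz":0,"fingers":1},
  {"x":0.0015,"y":0.001,"z":0.165,"wx":0,"wy":0,"wz":0,"fingers":1},
  {"x":0.0015,"y":0.001,"z":0.171,"wx":0,"wy":0,"wz":0,"fingers":1},
  {"x":0.0015,"y":0.001,"z":0.171,"wx":0,"wy":0,"wz":0,"fingers":1},
])

```text
clock: 2.5
eef_pos: [0.5421, 0.2576, 0.0309]
eef_rot: [0.978, -0.209, 0.0, -0.0]
ft_force: [0.9, 0.6, 0.4]
grip_width: 0.0854
```

```bash
python3 - <<'E'
from h import *
s=status.read_state();print(s['eef_pos'],s['ft_force'])
cv2.imwrite('pics/w3.png',get_image('wrist')[:,:,::-1])
E
```

```text
[0.54207158 0.25761876 0.03086111] [0.90243315 0.56497728 0.38135178]
```

View pics/w3.png

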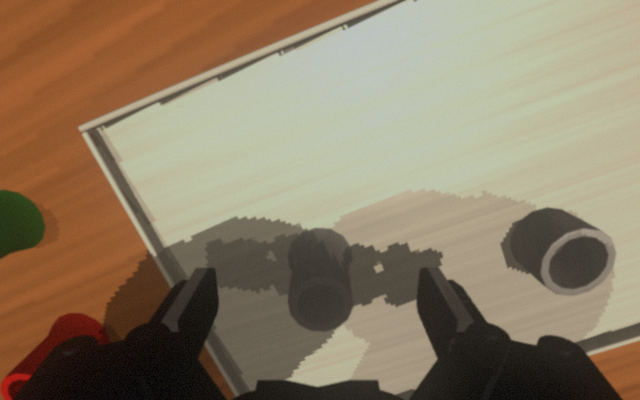

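The sleeve stands centred between the open fingers, with its top ring near (320,303). I'll check its position and then close the fingers.

```bash
python3 - <<'E'
from h import *
s=status.read_state()
for v in (299,303):
    p=plane(ray('wrist',320,v,s),.043);print(p,Ro.from_quat(s['eef_rot']).inv().apply(p-s['eef_pos']))
E
```

```text
[0.54321594 0.25621899 0.043     ] [ 0.00147411  0.0009609  -0.01173627]
[0.54153607 0.25696369 0.043     ] [-0.00036342  0.00096648 -0.01173758]
```

Request:
apply_moves([
  {"x":0,"y":0,"z":0,"wx":0,"wy":0,"wz":0,"fingers":-1},
  {"x":0,"y":0,"z":0,"wx":0,"wy":0,"wz":0,"fingers":-1},
  {"x":0,"y":0,"z":0,"wx":0,"wy":0,"wz":0,"fingers":-1},
  {"x":0,"y":0,"z":0,"wx":0,"wy":0,"wz":0,"fingers":-1},
  {"x":0,"y":0,"z":0,"wx":0,"wy":0,"wz":0,"fingers":-1},
  {"x":0,"y":0,"z":0,"wx":0,"wy":0,"wz":0,"fingers":-1},
  {"x":0,"y":0,"z":0,"wx":0,"wy":0,"wz":0,"fingers":-1},
  {"x":0,"y":0,"z":0,"wx":0,"wy":0,"wz":0,"fingers":-1},
])

```text
clock: 3.55
eef_pos: [0.542, 0.2571, 0.0309]
eef_rot: [0.978, -0.209, 0.0, -0.0]
ft_force: [-1.2, 0.0, 6.4]
grip_width: 0.025
```

Request:
apply_moves([
  {"x":0,"y":0,"z":-0.02,"wx":0,"wy":0,"wz":0,"fingers":-1},
  {"x":0,"y":0,"z":-0.06,"wx":0,"wy":0,"wz":0,"fingers":-1},
  {"x":0,"y":0,"z":-0.11,"wx":0,"wy":0,"wz":0,"fingers":-1},
  {"x":0,"y":0,"z":-0.16,"wx":0,"wy":0,"wz":0,"fingers":-1},
  {"x":0,"y":0,"z":-0.21,"wx":0,"wy":0,"wz":0,"fingers":-1},
  {"x":0,"y":0,"z":-0.245,"wx":0,"wy":0,"wz":0,"fingers":-1},
  {"x":0,"y":0,"z":-0.245,"wx":0,"wy":0,"wz":0,"fingers":-1},
  {"x":0,"y":0,"z":-0.245,"wx":0,"wy":0,"wz":0,"fingers":-1},
])

```text
clock: 4.55
eef_pos: [0.5412, 0.2569, 0.2743]
eef_rot: [0.978, -0.209, -0.001, 0.0]
ft_force: [0.6, -0.9, -2.3]
grip_width: 0.0248
```

```bash
python3 - <<'E'
from h import *
s=status.read_state();print(s['eef_pos'],s['ft_force'],s['grip_width'])
cv2.imwrite('pics/w4.png',get_image('wrist')[:,:,::-1])
E
```

```text
[0.54122765 0.25685874 0.27431336] [ 0.56145539 -0.86238649 -2.29256026] 0.024810000563830276
```

View pics/w4.png

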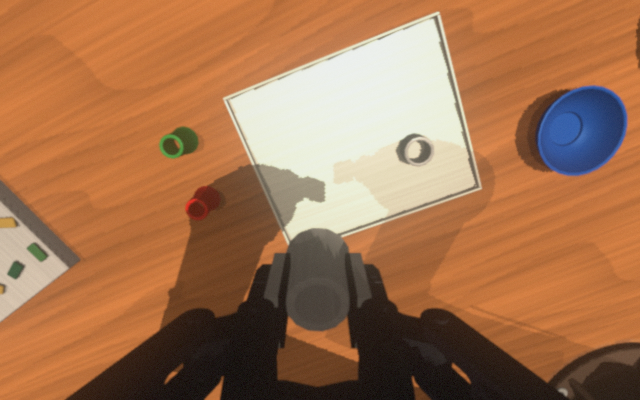

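```bash
python3 - <<'E'
from h import *
im=cv2.imread('pics/w4.png')
cv2.imwrite('pics/w4z.png',cv2.resize(im[220:340,270:370],(600,720),interpolation=cv2.INTER_CUBIC))
c=get_calibration('wrist');H=np.linalg.inv(c['hand_eye'])
def pr(p): 
    q=H[:3,:3]@np.array(p)+H[:3,3]; return cv2.projectPoints(q[None],np.zeros(3),np.zeros(3),c['mtx'],c['distortion'])[0].ravel()
for nm,p in dict(belltopx=(.0165,0,.028),belly=(0,.0165,.028),belly_=(0,-.0165,.028),topc=(0,0,-.012),topfar=(.013,0,-.012),topnear=(-.013,0,-.012),ty=(0,.013,-.012)).items(): print(nm,pr(p).round(1))
E
```

```text
belltopx [317.5 224.1]
belly [350.6 254.7]
belly_ [284.3 254.7]
topc [317.5 302.6]
topfar [317.6 273.4]
topnear [317.5 330. ]
ty [350.8 302.6]
```

View pics/w4z.png

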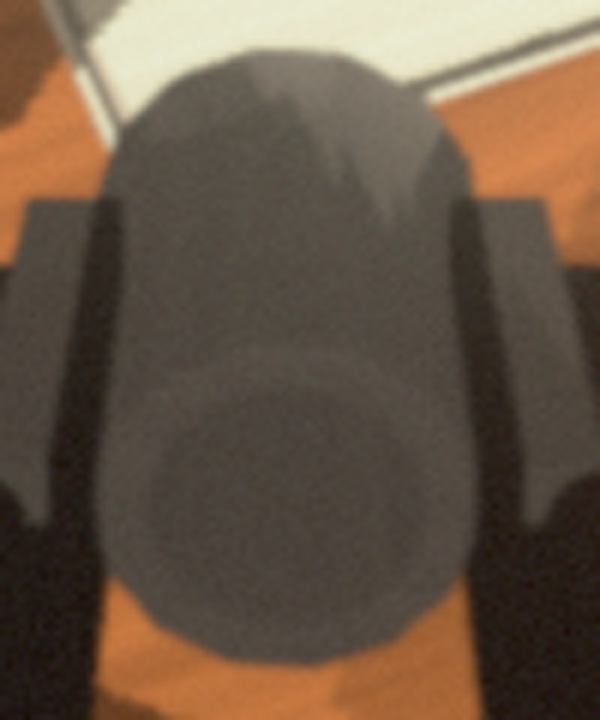

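Request:
apply_moves([
  {"x":0.0105,"y":0.03,"z":0,"wx":0,"wy":0,"wz":0,"fingers":-1},
  {"x":0.0247,"y":0.07,"z":0,"wx":0,"wy":0,"wz":0,"fingers":-1},
  {"x":0.0389,"y":0.11,"z":0,"wx":0,"wy":0,"wz":0,"fingers":-1},
  {"x":0.053,"y":0.15,"z":0,"wx":0,"wy":0,"wz":0,"fingers":-1},
  {"x":0.067,"y":0.19,"z":0,"wx":0,"wy":0,"wz":0,"fingers":-1},
  {"x":0.081,"y":0.23,"z":0,"wx":0,"wy":0,"wz":0,"fingers":-1},
  {"x":0.095,"y":0.27,"z":0,"wx":0,"wy":0,"wz":0,"fingers":-1},
  {"x":0.11,"y":0.31,"z":0,"wx":0,"wy":0,"wz":0,"fingers":-1},
  {"x":0.124,"y":0.35,"z":0,"wx":0,"wy":0,"wz":0,"fingers":-1},
  {"x":0.138,"y":0.39,"z":0,"wx":0,"wy":0,"wz":0,"fingers":-1},
  {"x":0.15,"y":0.425,"z":0,"wx":0,"wy":0,"wz":0,"fingers":-1},
  {"x":0.157,"y":0.444,"z":0,"wx":0,"wy":0,"wz":0,"fingers":-1},
  {"x":0.157,"y":0.444,"z":0,"wx":0,"wy":0,"wz":0,"fingers":-1},
  {"x":0.157,"y":0.444,"z":0,"wx":0,"wy":0,"wz":0,"fingers":-1},
  {"x":0.157,"y":0.444,"z":0,"wx":0,"wy":0,"wz":0,"fingers":-1},
])

```text
clock: 6.48
eef_pos: [0.5037, -0.2116, 0.275]
eef_rot: [0.978, -0.208, -0.0, -0.0]
ft_force: [-1.1, 0.8, -0.8]
grip_width: 0.0249
```

```bash
python3 - <<'E'
from h import *
s=status.read_state();print(s['eef_pos'],s['ft_force'],s['grip_width'])
I={}
for n in ['wrist','scene','side']:
    I[n]=get_image(n)[:,:,::-1].copy(); cv2.imwrite(f'pics/{n}5.png',I[n])
z=lambda n,u,v:cv2.resize(I[n][v:v+100,u:u+80],(400,500),interpolation=cv2.INTER_NEAREST)
cv2.imwrite('pics/z5.png',np.hstack([z('scene',160,180),z('side',335,60)]))
E
```

```text
[ 0.5037457  -0.21158628  0.27497589] [-1.13539039  0.83919144 -0.81574073] 0.024876891555204665
```

View pics/wrist5.png

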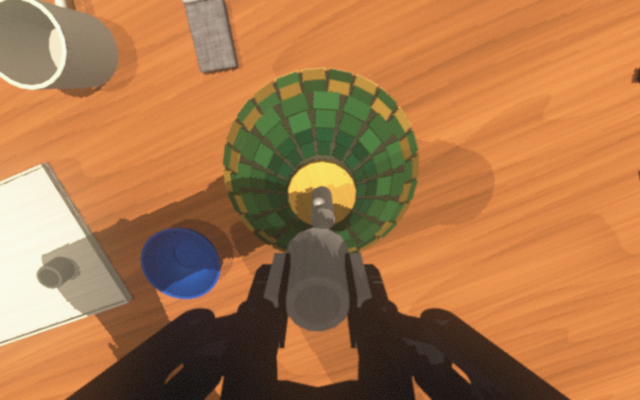

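View pics/z5.png

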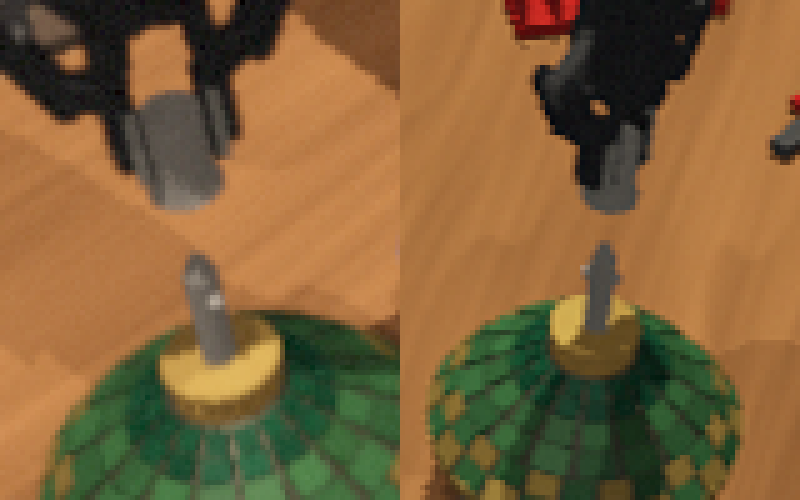

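```bash
python3 - <<'E'
from h import *
s=status.read_state()
sb=(195.6,216.8),(376.5,97.8)
print('bell',tri(ray('scene',*sb[0]),ray('side',*sb[1])), [plane(ray(n,*p),.247) for n,p in zip(['scene','side'],sb)])
# rod tip from this picture: scene (199.6?) 
t=(198.8,231.2),(375.6,108.4)
print('tip',tri(ray('scene',*t[0]),ray('side',*t[1])))
def pr(n,p):
    c=get_calibration(n);return cv2.projectPoints(np.array([p],float),cv2.Rodrigues(c['R'])[0],c['t'],c['mtx'],c['distortion'])[0].ravel().round(1)
for x,y in [(.502,-.2125),(.503,-.2125),(.502,-.2115)]:
  for n in('scene','side'): print(x,y,n,[pr(n,(x,y,z)) for z in(.148,.209,.247)])
# wrist cap: yellow mask
im=cv2.imread('pics/wrist5.png');h=cv2.cvtColor(im,cv2.COLOR_BGR2HSV)
m=cv2.inRange(h,(18,120,120),(32,255,255));n,l,st,ce=cv2.connectedComponentsWithStats(m)
i=1+st[1:,4].argmax();print(st[i],ce[i])
u=st[i][0]+st[i][2]/2-.5; 
for top in (st[i][1],):
    # far edge of cap top
    for zc in (.146,.148,.150):
        p=plane(ray('wrist',u,top,s),zc); R=Ro.from_quat(s['eef_rot']).as_matrix()
        print(zc,'centre', p-R[:,0]*.026)
E
python3 - <<'E'
import cv2
im=cv2.imread('pics/wrist5.png')
cv2.imwrite('pics/w5z.png',cv2.resize(im[150:240,270:370],(700,630),interpolation=cv2.INTER_CUBIC))
E
```

```text
bell (array([ 0.50342407, -0.21218567,  0.247302  ]), [np.float64(0.59), np.float64(0.59)]) [array([ 0.50243299, -0.21213458,  0.247     ]), array([ 0.50387409, -0.2119482 ,  0.247     ])]
tip (array([ 0.50318636, -0.2136203 ,  0.20803008]), [np.float64(0.32), np.float64(0.32)])
0.502 -0.2125 scene [array([203.6, 250.4]), array([198.6, 230.3]), array([195.3, 216.8])]
0.502 -0.2125 side [array([373.8, 124.8]), array([375.9, 108.5]), array([377.2,  97.8])]
0.503 -0.2125 scene [array([203.9, 250.7]), array([198.9, 230.5]), array([195.6, 217. ])]
0.503 -0.2125 side [array([373.4, 124.8]), array([375.5, 108.5]), array([376.9,  97.7])]
0.502 -0.2115 scene [array([203.9, 250.2]), array([199., 230.]), array([195.7, 216.5])]
0.502 -0.2115 side [array([373.7, 125.1]), array([375.8, 108.8]), array([377.1,  98. ])]
[ 288  160   68   61 2250] [322.97866667 184.40622222]
0.146 centre [ 0.50255915 -0.21448822  0.14599766]
0.148 centre [ 0.50296625 -0.21464261  0.14799766]
0.15 centre [ 0.50337335 -0.21479699  0.14999766]
```

View pics/w5z.png

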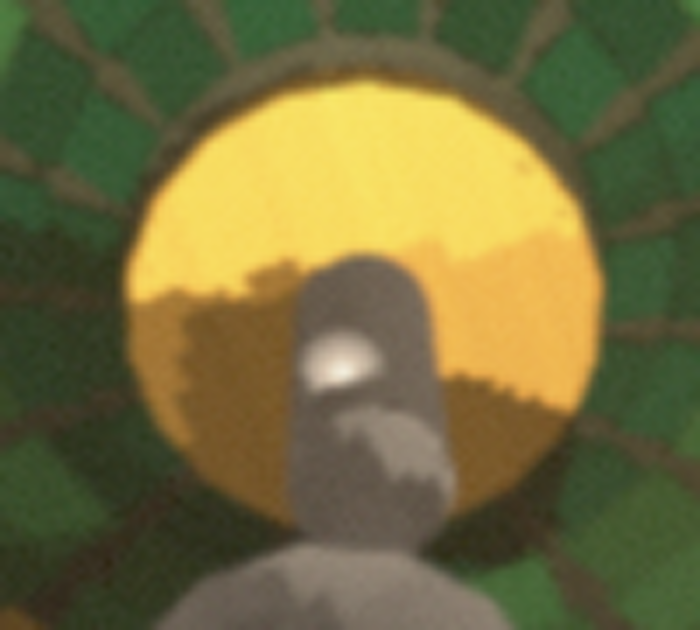

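Request:
apply_moves([
  {"x":0.0007,"y":0.0025,"z":0,"wx":0,"wy":0,"wz":0,"fingers":-1},
  {"x":0.0007,"y":0.0025,"z":0.01,"wx":0,"wy":0,"wz":0,"fingers":-1},
  {"x":0.0007,"y":0.0025,"z":0.02,"wx":0,"wy":0,"wz":0,"fingers":-1},
  {"x":0.0007,"y":0.0025,"z":0.03,"wx":0,"wy":0,"wz":0,"fingers":-1},
  {"x":0.0007,"y":0.0025,"z":0.035,"wx":0,"wy":0,"wz":0,"fingers":-1},
  {"x":0.0007,"y":0.0025,"z":0.035,"wx":0,"wy":0,"wz":0,"fingers":-1},
  {"x":0.0007,"y":0.0025,"z":0.035,"wx":0,"wy":0,"wz":0,"fingers":-1},
])

```text
clock: 7.5
eef_pos: [0.5035, -0.215, 0.2406]
eef_rot: [0.978, -0.209, 0.0, 0.0]
ft_force: [0.5, 0.1, -0.6]
grip_width: 0.0246
```

```bash
python3 - <<'E'
from h import *
s=status.read_state();print(s['eef_pos'],s['ft_force'],s['moment'],s['grip_width'])
I={}
for n in ['wrist','scene','side']:
    I[n]=get_image(n)[:,:,::-1].copy(); cv2.imwrite(f'pics/{n}6.png',I[n])
z=lambda n,u,v:cv2.resize(I[n][v:v+60,u:u+50],(400,480),interpolation=cv2.INTER_NEAREST)
cv2.imwrite('pics/z6.png',np.hstack([z('scene',175,205),z('side',350,85)]))
cv2.imwrite('pics/w6z.png',cv2.resize(I['wrist'][150:250,260:380],(720,600),interpolation=cv2.INTER_CUBIC))
E
```

```text
[ 0.5035222  -0.21497554  0.24057919] [ 0.49642398  0.12278795 -0.60816072] [ 0.02059286 -0.01792517 -0.00084287] 0.0245593620622145
```

View pics/z6.png

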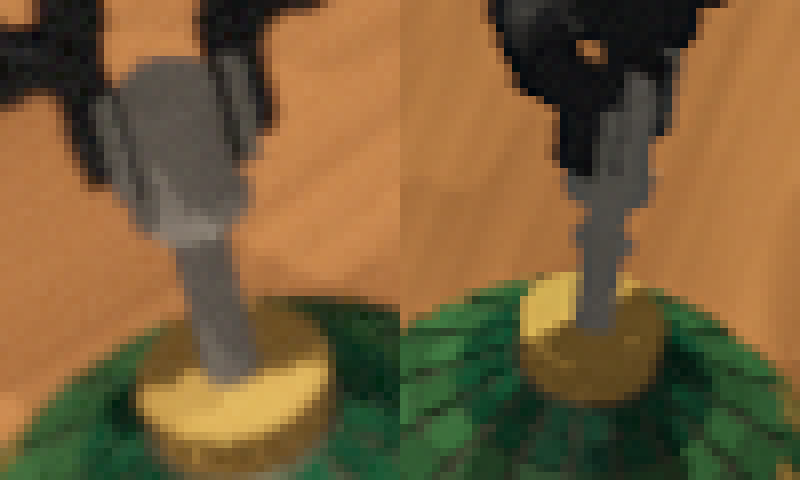

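View pics/w6z.png

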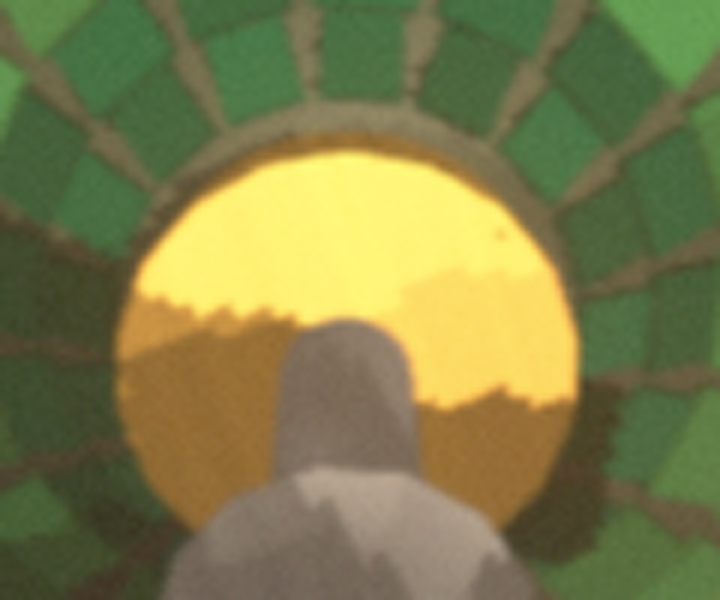

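Request:
apply_moves([
  {"x":0,"y":0,"z":0.004,"wx":0,"wy":0,"wz":0,"fingers":-1},
  {"x":0,"y":0,"z":0.008,"wx":0,"wy":0,"wz":0,"fingers":-1},
  {"x":0,"y":0,"z":0.012,"wx":0,"wy":0,"wz":0,"fingers":-1},
  {"x":0,"y":0,"z":0.014,"wx":0,"wy":0,"wz":0,"fingers":-1},
  {"x":0,"y":0,"z":0.014,"wx":0,"wy":0,"wz":0,"fingers":-1},
])

```text
clock: 8.28
eef_pos: [0.5033, -0.2149, 0.2261]
eef_rot: [0.978, -0.209, -0.0, 0.0]
ft_force: [-0.6, 0.4, -0.7]
grip_width: 0.025
```

```bash
python3 - <<'E'
from h import *
s=status.read_state();print(s['eef_pos'],s['ft_force'],s['moment'],s['grip_width'])
I={}
for n in ['wrist','scene','side']:
    I[n]=get_image(n)[:,:,::-1].copy(); cv2.imwrite(f'pics/{n}7.png',I[n])
z=lambda n,u,v:cv2.resize(I[n][v:v+60,u:u+50],(400,480),interpolation=cv2.INTER_CUBIC)
cv2.imwrite('pics/z7.png',np.hstack([z('scene',175,205),z('side',350,85)]))
E
```

```text
[ 0.5032687  -0.2148824   0.22608933] [-0.62296638  0.43984347 -0.70410216] [-0.00255296  0.02669198 -0.04413638] 0.02496171103154075
```

View pics/z7.png

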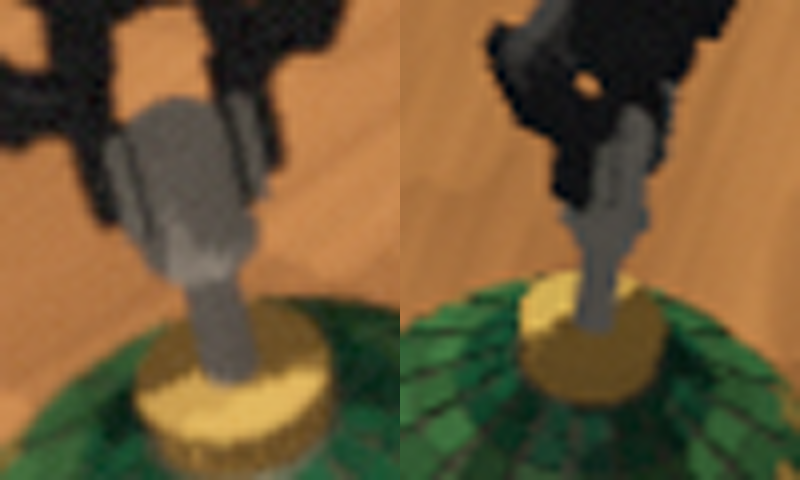

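Request:
apply_moves([
  {"x":0.0006,"y":-0.0008,"z":0.002,"wx":0,"wy":0,"wz":0,"fingers":-1},
  {"x":0.0006,"y":-0.0008,"z":0.004,"wx":0,"wy":0,"wz":0,"fingers":-1},
  {"x":0.0006,"y":-0.0008,"z":0.006,"wx":0,"wy":0,"wz":0,"fingers":-1},
  {"x":0.0006,"y":-0.0008,"z":0.007,"wx":0,"wy":0,"wz":0,"fingers":-1},
  {"x":0.0006,"y":-0.0008,"z":0.007,"wx":0,"wy":0,"wz":0,"fingers":-1},
])

```text
clock: 9.05
eef_pos: [0.5042, -0.2144, 0.2192]
eef_rot: [0.978, -0.209, -0.0, 0.0]
ft_force: [-0.3, -0.0, -1.2]
grip_width: 0.0247
```

```bash
python3 - <<'E'
from h import *
s=status.read_state();print(s['eef_pos'],s['ft_force'],s['moment'],s['grip_width'])
E
```

```text
[ 0.50418128 -0.21438603  0.21921407] [-0.29662784 -0.01829194 -1.24517261] [-0.00819634 -0.04370466  0.00616196] 0.024733612004852128
```

Request:
apply_moves([
  {"x":0,"y":0,"z":0.001,"wx":0,"wy":0,"wz":0,"fingers":-1},
  {"x":0,"y":0,"z":0.002,"wx":0,"wy":0,"wz":0,"fingers":-1},
  {"x":0,"y":0,"z":0.003,"wx":0,"wy":0,"wz":0,"fingers":-1},
  {"x":0,"y":0,"z":0.003,"wx":0,"wy":0,"wz":0,"fingers":-1},
])

```text
clock: 9.55
eef_pos: [0.5042, -0.2144, 0.2162]
eef_rot: [0.978, -0.209, -0.0, 0.0]
ft_force: [1.0, -0.2, 0.2]
grip_width: 0.0251
```

Request:
apply_moves([
  {"x":0,"y":0,"z":0.001,"wx":0,"wy":0,"wz":0,"fingers":-1},
  {"x":0,"y":0,"z":0.002,"wx":0,"wy":0,"wz":0,"fingers":-1},
  {"x":0,"y":0,"z":0.002,"wx":0,"wy":0,"wz":0,"fingers":-1},
])

```text
clock: 9.93
eef_pos: [0.504, -0.2144, 0.2142]
eef_rot: [0.978, -0.209, -0.0, 0.0]
ft_force: [-0.7, -0.1, -0.4]
grip_width: 0.0249
```

Request:
apply_moves([
  {"x":0,"y":0,"z":0.001,"wx":0,"wy":0,"wz":0,"fingers":-1},
  {"x":0,"y":0,"z":0.002,"wx":0,"wy":0,"wz":0,"fingers":-1},
  {"x":0,"y":0,"z":0.002,"wx":0,"wy":0,"wz":0,"fingers":-1},
])

```text
clock: 10.3
eef_pos: [0.5037, -0.2145, 0.2122]
eef_rot: [0.978, -0.209, -0.0, 0.0]
ft_force: [-3.4, -0.6, 1.7]
grip_width: 0.0247
```

Request:
apply_moves([
  {"x":-0.0006,"y":0.0002,"z":0.001,"wx":0,"wy":0,"wz":0,"fingers":-1},
  {"x":-0.0006,"y":0.0002,"z":0.001,"wx":0,"wy":0,"wz":0,"fingers":-1},
  {"x":-0.0006,"y":0.0002,"z":0.001,"wx":0,"wy":0,"wz":0,"fingers":-1},
])

```text
clock: 10.68
eef_pos: [0.5035, -0.2144, 0.2113]
eef_rot: [0.978, -0.209, -0.0, 0.0]
ft_force: [-3.6, 0.3, 1.9]
grip_width: 0.0248
```

Request:
apply_moves([
  {"x":0,"y":0,"z":0.001,"wx":0,"wy":0,"wz":0,"fingers":-1},
  {"x":0,"y":0,"z":0.001,"wx":0,"wy":0,"wz":0,"fingers":-1},
  {"x":0,"y":0,"z":0.001,"wx":0,"wy":0,"wz":0,"fingers":-1},
])

```text
clock: 11.05
eef_pos: [0.5037, -0.2143, 0.2104]
eef_rot: [0.978, -0.209, 0.0, 0.0]
ft_force: [-3.3, -0.7, 1.7]
grip_width: 0.025
```

Request:
apply_moves([
  {"x":-0.0007,"y":0.0003,"z":0.001,"wx":0,"wy":0,"wz":0,"fingers":-1},
  {"x":-0.0007,"y":0.0003,"z":0.001,"wx":0,"wy":0,"wz":0,"fingers":-1},
  {"x":-0.0007,"y":0.0003,"z":0.001,"wx":0,"wy":0,"wz":0,"fingers":-1},
])

```text
clock: 11.42
eef_pos: [0.5035, -0.2144, 0.2097]
eef_rot: [0.978, -0.209, 0.001, 0.0]
ft_force: [-1.1, -0.1, 4.4]
grip_width: 0.0246
```

Request:
apply_moves([
  {"x":0,"y":0,"z":0.001,"wx":0,"wy":0,"wz":0,"fingers":-1},
  {"x":0,"y":0,"z":0.001,"wx":0,"wy":0,"wz":0,"fingers":-1},
  {"x":0,"y":0,"z":0.001,"wx":0,"wy":0,"wz":0,"fingers":-1},
])

```text
clock: 11.8
eef_pos: [0.5036, -0.2145, 0.2091]
eef_rot: [0.978, -0.209, 0.001, 0.0]
ft_force: [-1.4, 0.9, 7.2]
grip_width: 0.0249
```

Request:
apply_moves([
  {"x":0,"y":0,"z":0.001,"wx":0,"wy":0,"wz":0,"fingers":-1},
  {"x":0,"y":0,"z":0.001,"wx":0,"wy":0,"wz":0,"fingers":-1},
])

```text
clock: 12.05
eef_pos: [0.5034, -0.2144, 0.2077]
eef_rot: [0.978, -0.209, 0.001, 0.0]
ft_force: [-0.5, -1.3, 4.7]
grip_width: 0.0247
```

Request:
apply_moves([
  {"x":0,"y":0,"z":0.001,"wx":0,"wy":0,"wz":0,"fingers":-1},
  {"x":0,"y":0,"z":0.001,"wx":0,"wy":0,"wz":0,"fingers":-1},
])

```text
clock: 12.3
eef_pos: [0.5035, -0.2145, 0.207]
eef_rot: [0.978, -0.209, 0.001, 0.0]
ft_force: [-1.4, -0.0, 6.5]
grip_width: 0.0246
```

Request:
apply_moves([
  {"x":0,"y":0,"z":0.001,"wx":0,"wy":0,"wz":0,"fingers":-1},
  {"x":0,"y":0,"z":0.001,"wx":0,"wy":0,"wz":0,"fingers":-1},
])

```text
clock: 12.55
eef_pos: [0.5035, -0.2145, 0.2059]
eef_rot: [0.978, -0.209, 0.001, 0.0]
ft_force: [-1.0, -1.1, 6.3]
grip_width: 0.0245
```

Request:
apply_moves([
  {"x":0,"y":0,"z":0.001,"wx":0,"wy":0,"wz":0,"fingers":-1},
  {"x":0,"y":0,"z":0.001,"wx":0,"wy":0,"wz":0,"fingers":-1},
])

```text
clock: 12.8
eef_pos: [0.5032, -0.2144, 0.2045]
eef_rot: [0.978, -0.209, 0.0, 0.0]
ft_force: [-0.9, -1.0, 3.9]
grip_width: 0.0246
```

Request:
apply_moves([
  {"x":0,"y":0,"z":0.001,"wx":0,"wy":0,"wz":0,"fingers":-1},
  {"x":0,"y":0,"z":0.001,"wx":0,"wy":0,"wz":0,"fingers":-1},
])

```text
clock: 13.05
eef_pos: [0.5029, -0.2143, 0.2031]
eef_rot: [0.978, -0.209, 0.0, -0.0]
ft_force: [0.1, -1.8, 2.7]
grip_width: 0.0247
```

Request:
apply_moves([
  {"x":0,"y":0,"z":0.001,"wx":0,"wy":0,"wz":0,"fingers":-1},
  {"x":0,"y":0,"z":0.001,"wx":0,"wy":0,"wz":0,"fingers":-1},
])

```text
clock: 13.3
eef_pos: [0.5028, -0.2143, 0.202]
eef_rot: [0.978, -0.209, -0.0, -0.0]
ft_force: [0.5, -0.8, 2.1]
grip_width: 0.0249
```

Request:
apply_moves([
  {"x":0,"y":0,"z":0.001,"wx":0,"wy":0,"wz":0,"fingers":-1},
  {"x":0,"y":0,"z":0.001,"wx":0,"wy":0,"wz":0,"fingers":-1},
])

```text
clock: 13.55
eef_pos: [0.5026, -0.2142, 0.2009]
eef_rot: [0.978, -0.209, -0.0, -0.0]
ft_force: [1.4, -2.0, 0.3]
grip_width: 0.0251
```

Request:
apply_moves([
  {"x":0.0005,"y":0.0002,"z":0.001,"wx":0,"wy":0,"wz":0,"fingers":-1},
  {"x":0.0005,"y":0.0002,"z":0.002,"wx":0,"wy":0,"wz":0,"fingers":-1},
  {"x":0.0005,"y":0.0002,"z":0.003,"wx":0,"wy":0,"wz":0,"fingers":-1},
  {"x":0.0005,"y":0.0002,"z":0.004,"wx":0,"wy":0,"wz":0,"fingers":-1},
])

```text
clock: 14.05
eef_pos: [0.5031, -0.2147, 0.1971]
eef_rot: [0.978, -0.209, -0.0, 0.0]
ft_force: [-0.4, -1.2, 2.0]
grip_width: 0.0245
```

Request:
apply_moves([
  {"x":0,"y":0,"z":0.001,"wx":0,"wy":0,"wz":0,"fingers":-1},
  {"x":0,"y":0,"z":0.002,"wx":0,"wy":0,"wz":0,"fingers":-1},
  {"x":0,"y":0,"z":0.003,"wx":0,"wy":0,"wz":0,"fingers":-1},
  {"x":0,"y":0,"z":0.004,"wx":0,"wy":0,"wz":0,"fingers":-1},
])

```text
clock: 14.55
eef_pos: [0.5032, -0.2147, 0.1932]
eef_rot: [0.978, -0.209, -0.0, 0.0]
ft_force: [0.4, -0.9, 1.4]
grip_width: 0.0249
```

```bash
python3 - <<'E'
from h import *
s=status.read_state();print(s['eef_pos'],s['ft_force'],s['moment'],s['grip_width'])
I={}
for n in ['wrist','scene','side']:
    I[n]=get_image(n)[:,:,::-1].copy(); cv2.imwrite(f'pics/{n}8.png',I[n])
z=lambda n,u,v:cv2.resize(I[n][v:v+60,u:u+50],(400,480),interpolation=cv2.INTER_CUBIC)
cv2.imwrite('pics/z8.png',np.hstack([z('scene',175,205),z('side',350,85)]))
E
```

```text
[ 0.50320449 -0.21472669  0.19322676] [ 0.38300365 -0.87179806  1.4053816 ] [-0.03412     0.00425664  0.04456267] 0.024932665176144758
```

View pics/z8.png

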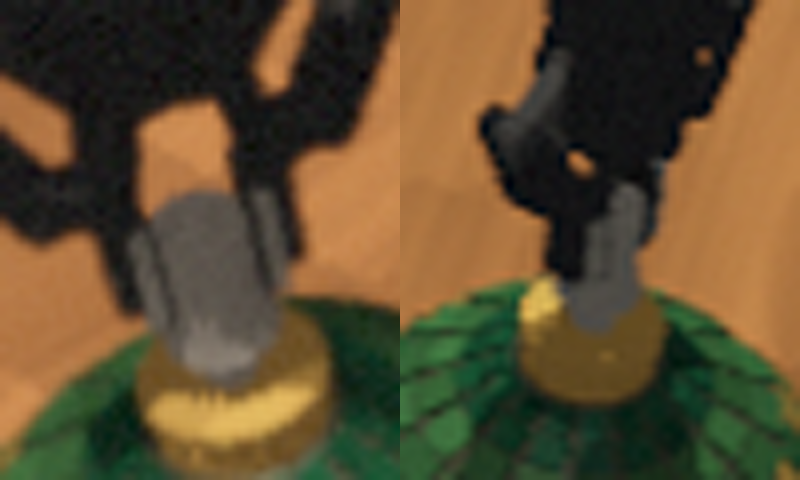

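View pics/wrist8.png

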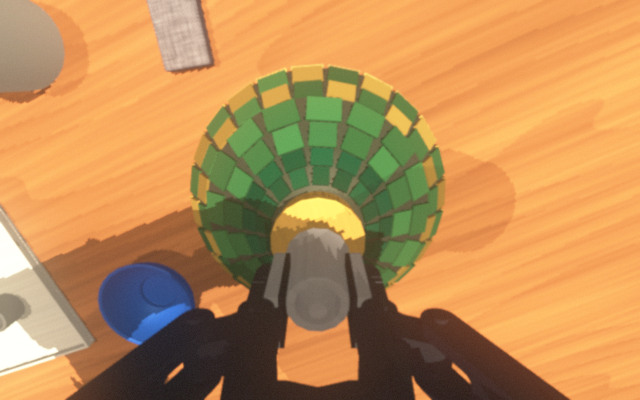

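Request:
apply_moves([
  {"x":0,"y":0,"z":0.001,"wx":0,"wy":0,"wz":0,"fingers":-1},
  {"x":0,"y":0,"z":0.002,"wx":0,"wy":0,"wz":0,"fingers":-1},
  {"x":0,"y":0,"z":0.003,"wx":0,"wy":0,"wz":0,"fingers":-1},
  {"x":0,"y":0,"z":0.004,"wx":0,"wy":0,"wz":0,"fingers":-1},
])

```text
clock: 15.2
eef_pos: [0.5034, -0.2148, 0.1896]
eef_rot: [0.978, -0.209, 0.0, 0.0]
ft_force: [-0.8, -0.4, 4.8]
grip_width: 0.0249
```

Request:
apply_moves([
  {"x":0,"y":0,"z":0.001,"wx":0,"wy":0,"wz":0,"fingers":-1},
  {"x":0,"y":0,"z":0.002,"wx":0,"wy":0,"wz":0,"fingers":-1},
  {"x":0,"y":0,"z":0.003,"wx":0,"wy":0,"wz":0,"fingers":-1},
])

```text
clock: 15.58
eef_pos: [0.5032, -0.2147, 0.1861]
eef_rot: [0.978, -0.209, -0.0, -0.0]
ft_force: [-1.1, 0.6, 4.4]
grip_width: 0.0244
```

Request:
apply_moves([
  {"x":0,"y":0,"z":0.001,"wx":0,"wy":0,"wz":0,"fingers":-1},
  {"x":0,"y":0,"z":0.002,"wx":0,"wy":0,"wz":0,"fingers":-1},
  {"x":0,"y":0,"z":0.003,"wx":0,"wy":0,"wz":0,"fingers":-1},
])

```text
clock: 15.95
eef_pos: [0.5034, -0.2148, 0.1834]
eef_rot: [0.978, -0.209, 0.0, 0.0]
ft_force: [0.1, -0.8, 1.4]
grip_width: 0.0244
```

Request:
apply_moves([
  {"x":0,"y":0,"z":0.001,"wx":0,"wy":0,"wz":0,"fingers":-1},
  {"x":0,"y":0,"z":0.002,"wx":0,"wy":0,"wz":0,"fingers":-1},
])

```text
clock: 16.2
eef_pos: [0.5031, -0.2146, 0.181]
eef_rot: [0.978, -0.209, -0.0, -0.0]
ft_force: [-0.6, -0.2, 2.2]
grip_width: 0.0248
```

Request:
apply_moves([
  {"x":0,"y":0,"z":0.001,"wx":0,"wy":0,"wz":0,"fingers":-1},
  {"x":0,"y":0,"z":0.001,"wx":0,"wy":0,"wz":0,"fingers":-1},
])

```text
clock: 16.45
eef_pos: [0.5029, -0.2146, 0.1798]
eef_rot: [0.978, -0.209, -0.0, -0.0]
ft_force: [0.3, -0.8, -0.9]
grip_width: 0.0247
```

Request:
apply_moves([
  {"x":0,"y":0,"z":0.001,"wx":0,"wy":0,"wz":0,"fingers":-1},
  {"x":0,"y":0,"z":0.001,"wx":0,"wy":0,"wz":0,"fingers":-1},
])

```text
clock: 16.7
eef_pos: [0.5029, -0.2147, 0.1789]
eef_rot: [0.978, -0.209, -0.0, -0.0]
ft_force: [0.5, -0.4, -2.1]
grip_width: 0.0245
```

Request:
apply_moves([
  {"x":0,"y":0,"z":0.001,"wx":0,"wy":0,"wz":0,"fingers":-1},
  {"x":0,"y":0,"z":0.001,"wx":0,"wy":0,"wz":0,"fingers":-1},
])

```text
clock: 16.95
eef_pos: [0.5031, -0.2147, 0.1782]
eef_rot: [0.978, -0.209, -0.0, 0.0]
ft_force: [-1.2, -0.7, 0.1]
grip_width: 0.0248
```

Request:
apply_moves([
  {"x":0,"y":0,"z":0.001,"wx":0,"wy":0,"wz":0,"fingers":-1},
  {"x":0,"y":0,"z":0.001,"wx":0,"wy":0,"wz":0,"fingers":-1},
])

```text
clock: 17.2
eef_pos: [0.5032, -0.2147, 0.1771]
eef_rot: [0.978, -0.209, -0.0, -0.0]
ft_force: [0.2, -2.1, -1.2]
grip_width: 0.0246
```

Request:
apply_moves([
  {"x":0,"y":0,"z":0.001,"wx":0,"wy":0,"wz":0,"fingers":-1},
  {"x":0,"y":0,"z":0.001,"wx":0,"wy":0,"wz":0,"fingers":-1},
])

```text
clock: 17.45
eef_pos: [0.5033, -0.2148, 0.1764]
eef_rot: [0.978, -0.209, 0.0, 0.0]
ft_force: [0.5, -1.7, 1.6]
grip_width: 0.0248
```

Request:
apply_moves([
  {"x":0,"y":0,"z":0.001,"wx":0,"wy":0,"wz":0,"fingers":-1},
  {"x":0,"y":0,"z":0.001,"wx":0,"wy":0,"wz":0,"fingers":-1},
])

```text
clock: 17.7
eef_pos: [0.5034, -0.2148, 0.1756]
eef_rot: [0.978, -0.209, 0.0, 0.0]
ft_force: [-0.5, -0.7, 4.0]
grip_width: 0.0248
```

Request:
apply_moves([
  {"x":0,"y":0,"z":0.001,"wx":0,"wy":0,"wz":0,"fingers":-1},
  {"x":0,"y":0,"z":0.001,"wx":0,"wy":0,"wz":0,"fingers":-1},
])

```text
clock: 17.95
eef_pos: [0.503, -0.2147, 0.1735]
eef_rot: [0.978, -0.209, -0.0, -0.0]
ft_force: [2.2, -2.1, -4.9]
grip_width: 0.0245
```

Request:
apply_moves([
  {"x":0,"y":0,"z":0.001,"wx":0,"wy":0,"wz":0,"fingers":-1},
  {"x":0,"y":0,"z":0.001,"wx":0,"wy":0,"wz":0,"fingers":-1},
])

```text
clock: 18.2
eef_pos: [0.503, -0.2147, 0.1728]
eef_rot: [0.978, -0.209, -0.0, -0.0]
ft_force: [1.7, -2.1, -3.7]
grip_width: 0.0248
```

Request:
apply_moves([
  {"x":0,"y":0,"z":0.001,"wx":0,"wy":0,"wz":0,"fingers":-1},
  {"x":0,"y":0,"z":0.001,"wx":0,"wy":0,"wz":0,"fingers":-1},
])

```text
clock: 18.45
eef_pos: [0.503, -0.2147, 0.172]
eef_rot: [0.978, -0.209, -0.0, -0.0]
ft_force: [1.1, -2.0, -3.5]
grip_width: 0.0247
```

```bash
python3 - <<'E'
from h import *
s=status.read_state();print(s['eef_pos'],s['ft_force'],s['moment'],s['grip_width'])
I={}
for n in ['wrist','scene','side']:
    I[n]=get_image(n)[:,:,::-1].copy(); cv2.imwrite(f'pics/{n}9.png',I[n])
z=lambda n,u,v,w=50,h=60:cv2.resize(I[n][v:v+h,u:u+w],(400,480),interpolation=cv2.INTER_CUBIC)
cv2.imwrite('pics/z9.png',np.hstack([z('scene',175,205),z('wrist',275,240,90,108)]))
E
```

```text
[ 0.50303022 -0.21466487  0.17203191] [ 1.07735025 -1.96144134 -3.50652386] [-0.68005429 -0.29337411 -0.00727513] 0.02465871524678324
```

View pics/z9.png

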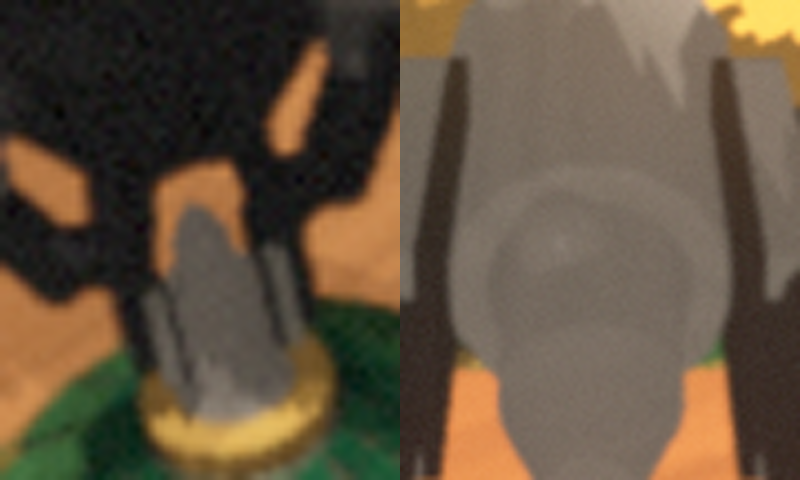

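Request:
apply_moves([
  {"x":0,"y":0,"z":0.001,"wx":0,"wy":0,"wz":0,"fingers":-1},
  {"x":0,"y":0,"z":0.001,"wx":0,"wy":0,"wz":0,"fingers":-1},
])

```text
clock: 18.85
eef_pos: [0.5031, -0.2147, 0.1715]
eef_rot: [0.978, -0.209, -0.0, 0.0]
ft_force: [-1.5, -1.0, 0.8]
grip_width: 0.0245
```

Request:
apply_moves([
  {"x":0,"y":0,"z":0.001,"wx":0,"wy":0,"wz":0,"fingers":-1},
  {"x":0,"y":0,"z":0.001,"wx":0,"wy":0,"wz":0,"fingers":-1},
])

```text
clock: 19.1
eef_pos: [0.5031, -0.2147, 0.1705]
eef_rot: [0.978, -0.209, 0.0, 0.0]
ft_force: [-2.7, 0.0, 3.3]
grip_width: 0.0245
```

Request:
apply_moves([
  {"x":0,"y":0,"z":0,"wx":0,"wy":0,"wz":0,"fingers":0},
  {"x":0,"y":0,"z":0,"wx":0,"wy":0,"wz":0,"fingers":0.3},
  {"x":0,"y":0,"z":0,"wx":0,"wy":0,"wz":0,"fingers":0.6},
  {"x":0,"y":0,"z":0,"wx":0,"wy":0,"wz":0,"fingers":0.6},
  {"x":0,"y":0,"z":0,"wx":0,"wy":0,"wz":0,"fingers":0.6},
])

```text
clock: 19.73
eef_pos: [0.5032, -0.2147, 0.1703]
eef_rot: [0.978, -0.209, -0.0, -0.0]
ft_force: [0.2, -0.4, -0.5]
grip_width: 0.0679
```

```bash
python3 - <<'E'
from h import *
s=status.read_state();print(s['eef_pos'],s['ft_force'],s['moment'],s['grip_width'])
I={}
for n in ['wrist','scene']:
    I[n]=get_image(n)[:,:,::-1].copy(); cv2.imwrite(f'pics/{n}10.png',I[n])
z=lambda n,u,v,w=50,h=60:cv2.resize(I[n][v:v+h,u:u+w],(400,480),interpolation=cv2.INTER_CUBIC)
cv2.imwrite('pics/z10.png',np.hstack([z('scene',175,205),z('wrist',275,240,90,108)]))
E
```

```text
[ 0.50322419 -0.21469778  0.17025881] [ 0.18046747 -0.41687759 -0.49434456] [-0.05619559 -0.06762643 -0.0096558 ] 0.06789742135756102
```

View pics/z10.png

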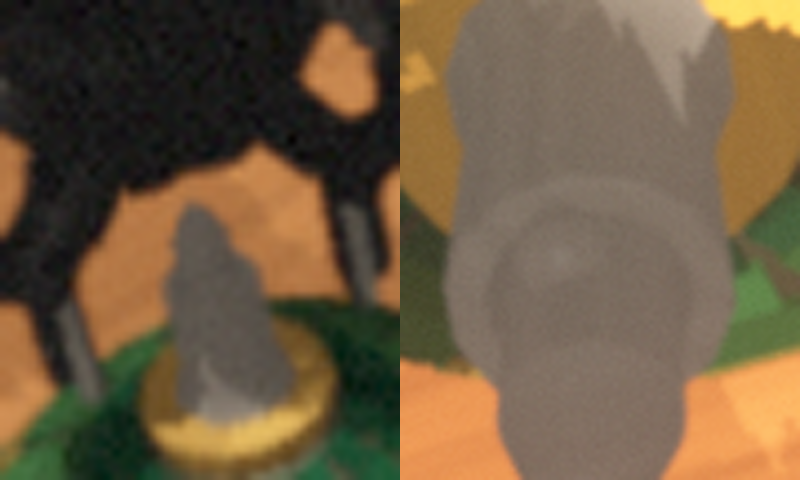

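Request:
apply_moves([
  {"x":0,"y":0,"z":-0.01,"wx":0,"wy":0,"wz":0,"fingers":0.8},
  {"x":0,"y":0,"z":-0.03,"wx":0,"wy":0,"wz":0,"fingers":0.8},
  {"x":0,"y":0,"z":-0.06,"wx":0,"wy":0,"wz":0,"fingers":0.8},
  {"x":0,"y":0,"z":-0.1,"wx":0,"wy":0,"wz":0,"fingers":0.8},
  {"x":0,"y":0,"z":-0.13,"wx":0,"wy":0,"wz":0,"fingers":0.8},
  {"x":-0.04,"y":0,"z":-0.14,"wx":0,"wy":0,"wz":0,"fingers":0.8},
  {"x":-0.04,"y":0,"z":-0.14,"wx":0,"wy":0,"wz":0,"fingers":0.8},
  {"x":-0.04,"y":0,"z":-0.14,"wx":0,"wy":0,"wz":0,"fingers":0.8},
  {"x":-0.04,"y":0,"z":-0.14,"wx":0,"wy":0,"wz":0,"fingers":0.8},
])

```text
clock: 20.95
eef_pos: [0.467, -0.1985, 0.31]
eef_rot: [0.978, -0.209, -0.0, 0.0]
ft_force: [0.3, -0.1, -0.7]
grip_width: 0.0768
```

```bash
python3 - <<'E'
from h import *
s=status.read_state();print(s['clock'],s['eef_pos'],s['ft_force'],s['grip_width'])
I={}
for n in ['wrist','scene','side']:
    I[n]=get_image(n)[:,:,::-1].copy(); cv2.imwrite(f'pics/{n}11.png',I[n])
z=lambda n,u,v,w=50,h=60:cv2.resize(I[n][v:v+h,u:u+w],(400,480),interpolation=cv2.INTER_CUBIC)
cv2.imwrite('pics/z11.png',np.hstack([z('scene',175,215),z('side',350,90)]))
E
```

```text
20.95 [ 0.46698018 -0.19850296  0.31001101] [ 0.34497384 -0.09419658 -0.65399015] 0.07675122524439283
```

View pics/z11.png

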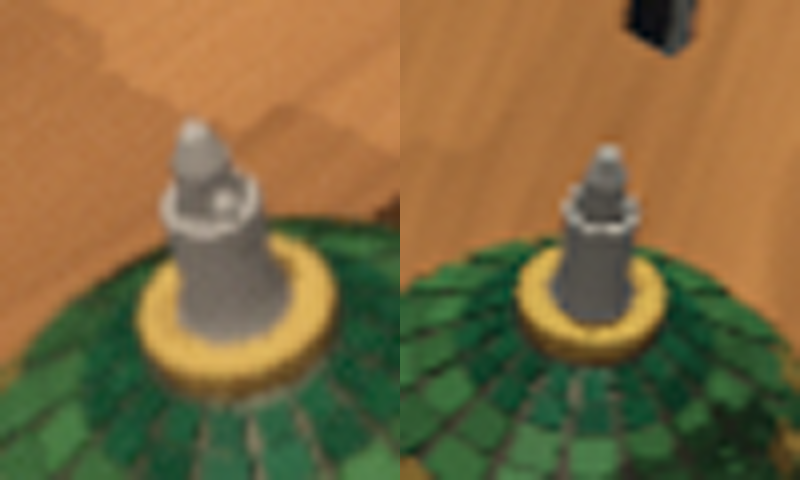

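View pics/wrist11.png

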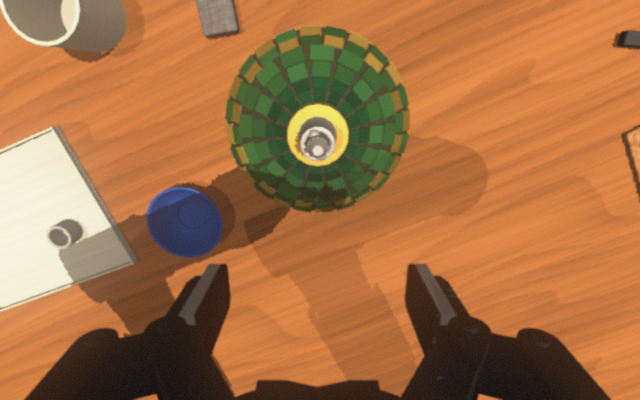

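View pics/scene11.png

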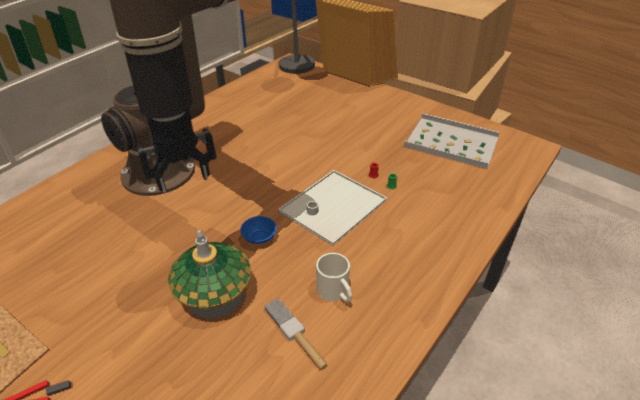

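The pictures show the sleeve upright on the rod. A ball sits over its upper rim at about (203,240) in the scene view, and both balls show on the rim at about (372–379,116) in the side view. The cap's top edge has dropped about 1.6 px in the side view, roughly 5 mm. The arm is clear and the other objects look unmoved.

```bash
python3 -c "
from workcell import order;print(order.sign_off())"
```

```text
the job is handed in; nothing more can be done
None
```

I took the sleeve from the tray, slid it bell down onto the rod, and pressed it past the balls. I then released it, backed the arm clear and handed the job in at about 21 s. No verdict was reported.

- **Forces:** The largest push I read was about 7 N, while wedging the balls in. Readings came only at the end of each small step, so a brief peak between them could be missed.
- **Click:** The push fell from +4.0 N to −4.9 N. I pressed on about 3 mm until it read +3.3 N, which fits the cap's spring alone. That drop of about 9 N is more than the 3 to 6 N given; the force readings are noisy by about 1 N.
- **Last pictures:** With the fingers open and away, the sleeve stands upright on the rod with the balls out over its upper rim. The cap sits about 5 mm lower than before, judged from under two pixels, so that is only a rough figure. The spacer, bowl, mug and brush look unmoved by eye; I did not measure them.
- **Disagreement:** Before insertion, the wrist camera and the two fixed cameras differed by 1 to 2 mm on the rod's sideways position. I settled that by feel, from the side forces as the bell met the balls.

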